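# Snap the knob onto the dabba lid and keep it pressed

## Robot

A 6-joint arm with a two-finger parallel gripper is mounted at the origin on the work surface. World frame = base frame: x ahead of the robot, y to its left, z up, the work surface at z = 0. Lengths are in m, angles in rad, forces in N, time in s.
With the tool pointing down it reaches from about 0.35 to 0.975 m from the base axis. Payload 4.9 kg.
Tool frame: the origin (TCP) lies between the finger pads; the fingertips stand 14 mm ahead of it and the grasp point (between the pads) lies 5 mm behind it (manip.tcp_to_tips is the distance from the TCP to the fingertips, in m); z points along the fingers, y is the line along which they close (so a half turn about z gives the same grasp; the last joint's range is limited). The gripper opens to 85 mm and grips with 20 to 120 N. Pads are 22 mm wide; open, the fingers measure 114 mm over their backs; the gripper's body (76 mm by 85 mm) begins 54 mm behind the grasp point. The pads swing forward as they close: fully open they stand 13 mm farther back than shut.
Start: joints at [-1.303, 0.053, 1.613, -0, 1.476, -0.119], TCP at [0.236, -0.579, 0.245] pointing down, gripper open.
Joint ranges: [-3.01, 3.01], [-1.01, 2.22], [0.06, 2.58], [-1.02, 4.17], [0.09, 2.62], [-3.14, 3.14]. Speed limits (rad/s): [2.57, 2.57, 3.14, 3.14, 3.14, 3.14].

## Interface

Orientations are given as a unit quaternion [w, x, y, z].
In Python, from plant import manip gives the robot as it stands.
- The arm moves only by the tool servo_tool, never from a script. Its argument "moves" is a list that holds one entry, the list of rows, each a list of 7 numbers: the shift along the tool's x, y, z in mm, then the turn, a rotation vector about the tool's x, y, z in degrees, then the finger opening in mm, from 0 to 85.4. In form: [[[x, y, z, ax, ay, az, fingers], ...]]. A call has 1 to 12 rows; each row shifts and turns the commanded pose from where the row before left it, along the tool's axes as they then stand; what a row does not reach is not made up. A row lasts 1/8 s, in which the tool goes at most 62.5 mm and 10.7 degrees, less where a joint would pass 70% of its speed; a pose out of reach is approached as far as the arm can. A call with a gripper value outside its range is refused whole. The fingers move at their own pace and stop on an object; the grip force is fixed at half the most. Time passes only in rows, so rows that do not move let the fingers close. It gives the time, the measured TCP pose, the force, the opening and the grip force at its end, in the units of the state.
- manip.state(): the state, without advancing time (a new reading comes with each control period).
- manip.grab_frame(name): name is "scene" or "top"; returns a dict with "image" (400x640x3 uint8, blue, green, red), "mtx" (3x3 intrinsics, pixels), "eye" and "rotation" of the camera in the world. Camera axes: x right, y down, z forward; pixel columns grow to the right and rows downward; lengths in m; the calibration is good to about 2 mm. A picture is of the moment at which its call begins. There is no depth.
- manip.job_done(): hands the job in; it is judged then, once.
The state is a dict: "time": time; "joint_pos": joint angles; "joint_vel": joint speeds; "joint_efforts": joint torques, N m; "tool_pos": TCP position; "tool_rot": TCP orientation; "contact_force": force on the tool from outside, world axes, zero at the start; "ft_torque": the same for the moment, N m; "gripper_width": opening from 0.0 (shut) to 1.0 (fully open); "grasp_force": force on a finger pad.
Only numpy, scipy, OpenCV 4.12 (cv2) and the standard library are available. Lean on these libraries where they do the work, as an engineer would, in place of code of your own. Each camera call takes 0.05 s, during which the arm holds its last target. There are 200 camera calls.

## Task

The red knob of the steel dabba's clear lid has come off: pick it up from the cork coaster, lower it upright onto the stud in the middle of the lid and pause for a moment where you feel it come to rest on the stud's sprung balls. Then press straight down until it clicks, and keep pressing past the click until the knob is fully home against the lid and the lid is clearly sunk, by a few millimetres, on its soft seal, never ramming it; finish while still holding the knob and pressing it down like that. Leave everything else on the shelf and the bin as they are.

Things in the scene. Friction and masses are not known exactly. Their poses are not given: they have to be found in the camera images.
- knob: loose red round knob with a white dot on top, 36 mm diameter, 36 mm tall, about 35 g, standing upright on the coaster, bore down. Origin: centre of its underside, z up. Bore: 20 mm wide in the 6 mm lip at the bottom, 26 mm above it, 24 mm deep. Any yaw will do. Grip it across its diameter, fingertips at least 6 mm above its underside, to clear the lid.
- coaster: fixed square cork coaster 90 x 90 x 6 mm lying on the shelf (shelf top at 50 mm above the work surface). Origin: centre of its underside.
- dabba: fixed round stainless tin, 120 mm diameter (base ring 132 mm), 70 mm tall, standing on the shelf. Origin: centre of its underside. The clear lid, 115 mm across, stands in its mouth, its upper face 80 mm above this origin when not pressed.
- stud (a point): point on the upper face of the clear lid, at the foot of the stud on its axis, z up; sinks with the lid. The knob's underside first comes to rest on the stud's balls 13 mm above it. Pushing it over them takes about 10 to 13 N (lid sunk 4 to 5 mm), then it clicks and the force drops to nothing or a light pull; push on until the knob lies on the lid (its origin here).
- stud_tip (a point): top of the steel stud, on its axis, 21 mm above the lid. The stud is 17 mm thick, tapering to 10 mm over its top 5 mm; four small brass balls on springs stand 3.8 mm out of it all round, centred 9.4 mm above the lid.
- lid (a joint): how far the clear lid is sunk on its soft springy seal: 0 unpressed, 0.008 m at the stop. It starts to sink at about 2 to 3 N of downward push on the lid and then sinks 1 mm for each further 2 N; it springs back when released.
- salt_pig: white ceramic salt pig, 90 mm diameter, 100 mm tall, loose, upright; origin: centre of its underside. Leave alone.
- jar: amber glass jar with green cap, 64 mm diameter, 95 mm tall, loose, upright; origin: centre of its underside. Leave alone.
- scoop: blue scoop lying along x, about 180 mm long, 50 mm wide, 28 mm tall, loose; origin underneath its middle. Leave alone.
- tong: steel tong lying along x, about 235 mm long, 60 mm wide, 16 mm tall, loose; origin underneath its middle. Leave alone.
- katori: small steel bowl, 56 mm diameter, 32 mm tall, loose, at the back of the shelf; origin: centre of its underside. Leave alone.
- bin_front (a joint): the grey tilt-out front of the white bin at the shelf's +y end: 0 shut, 0.6 rad fully out. Leave alone.
Not all that is in view belongs to the job. There is more than one size of the knob; the job needs the smallest.

How it is judged:
On the way, in this order (a step that is already met when the one before it is completed fails the run):
1. the knob is lifted clear of the coaster (z of knob in the frame of coaster above 0.025 m and contact force between the fingers and knob above 1 N), for 0.1 s.
2. the knob rests on the stud's balls, centred, not yet snapped on (horizontal distance between knob and stud below 0.004 m and z of knob in the frame of stud between 0.0095 and 0.0155 m and contact force between knob and dabba above 0.2 N), for 0.2 s.
3. the knob is pressed past the click, fully home on the lid (horizontal distance between knob and stud below 0.003 m and z of knob in the frame of stud below 0.002 m and angle between knob's own z axis and vertical below 0.1 rad), for 0.2 s.
At the end, for the whole second after the job is handed in: the knob is snapped on: upright (within 0.1 rad), within 3 mm of the stud's axis, its underside within 2 mm of the lid, and the fingers still hold it and press it so that the lid stays sunk by more than 2 mm on its seal (all of step 3 and value of joint lid above 0.002 m and contact force between the fingers and knob above 2 N and linear speed of knob below 0.02 m/s); the arm keeps its last pose, push and grip.
It fails at once if the knob is rammed: more than 45 N on the lid (contact force between knob and dabba above 45 N).
It fails at once if something else on the shelf is moved by more than 20 mm (distance of any of salt_pig, jar, scoop, tong, katori from where it was at the start of the episode above 0.02 m).
It fails at once if the bin is pulled wide open (value of joint bin_front above 0.4 rad).
It also fails if it takes over 42 s, if anything falls off the work surface, if the arm or the gripper's body presses on something with over 40 N, if the wrist force passes 120 N, or if a joint passes its speed limit or range.

## Working session

There is one attempt and no reset: what is moved stays moved. The work goes in short steps, Python scripts to look and compute and a tool call to move; the robot and the scene stay as the last step left them, time stands still between calls to the robot, and variables do not carry over. Pictures are saved under pics/ and viewed, at most 10 in all, crops included, and the job is handed in when it is done.

Besides the shell and the picture viewer there is one more tool, called after "Emit:" by a JSON object that holds its "op" and its "data". servo_tool: Moves the arm, as the interface text tells. Its arguments: {"type":"object","properties":{"moves":{"type":"array"}},"required":["moves"]}

```bash
mkdir -p pics; cat > h.py <<'E'
import numpy as np, cv2
from plant import manip
def grab(n):
    f=manip.grab_frame(n); return f
def ray(f,u,v,z):
    d=np.array(f["rotation"])@np.linalg.inv(f["mtx"])@[u,v,1.]; e=np.array(f["eye"])
    return e+d*(z-e[2])/d[2]
def proj(f,p):
    c=np.array(f["mtx"])@(np.array(f["rotation"]).T@(np.array(p)-f["eye"])); return c[:2]/c[2]
E
python3 - <<'E'
from h import *
for n in("scene","top"):
    f=grab(n); cv2.imwrite(f"pics/{n}0.png",f["image"]); print(n,f["eye"],f["rotation"],f["mtx"])
    hsv=cv2.cvtColor(f["image"],cv2.COLOR_BGR2HSV)
    m=(((hsv[...,0]<8)|(hsv[...,0]>172))&(hsv[...,1]>140)&(hsv[...,2]>60)).astype(np.uint8)
    k,l,s,c=cv2.connectedComponentsWithStats(m)
    for i in range(1,k):
        if s[i,4]>20: print(s[i],c[i], ray(f,*c[i],0.08))
s=manip.state();print(s)
E
```

```text
scene [1.39144157 0.51394489 1.22315441] [-0.18088681  0.48672714  0.80369387 -0.29060768] [[486.76693573   0.         318.90791999]
 [  0.         486.76693573 208.78857985]
 [  0.           0.           1.        ]]Traceback (most recent call last):
  File "<stdin>", line 8, in <module>
  File "h.py", line 6, in ray
    d=np.array(f["rotation"])@np.linalg.inv(f["mtx"])@[u,v,1.]; e=np.array(f["eye"])
      ~~~~~~~~~~~~~~~~~~~~~~~^~~~~~~~~~~~~~~~~~~~~~~~
ValueError: matmul: Input operand 1 has a mismatch in its core dimension 0, with gufunc signature (n?,k),(k,m?)->(n?,m?) (size 3 is different from 4)
```

View pics/scene0.png

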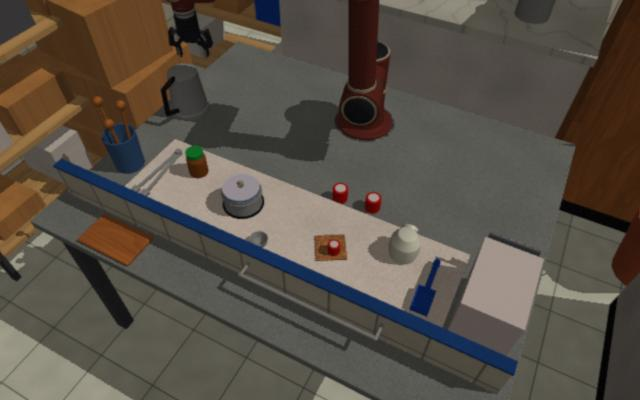

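The scene view shows the dabba at about (242,195). There are three red knobs: (340,192), (373,202), and (334,247) on the cork coaster. The rotation is given as a quaternion, so I'm fixing the helper.

```bash
cat > h.py <<'E'
import numpy as np, cv2
from scipy.spatial.transform import Rotation as R
from plant import manip
def grab(n):
    f=manip.grab_frame(n); f["R"]=R.from_quat(f["rotation"],scalar_first=True).as_matrix(); return f
def ray(f,u,v,z):
    d=f["R"]@np.linalg.inv(f["mtx"])@np.array([u,v,1.]); e=np.array(f["eye"])
    return (e+d*(z-e[2])/d[2]).round(4)
def proj(f,p):
    c=np.array(f["mtx"])@(f["R"].T@(np.array(p)-f["eye"])); return (c[:2]/c[2]).round(1)
def reds(f,z=0.092,area=20):
    hsv=cv2.cvtColor(f["image"],cv2.COLOR_BGR2HSV)
    m=(((hsv[...,0]<8)|(hsv[...,0]>172))&(hsv[...,1]>140)&(hsv[...,2]>90)).astype(np.uint8)
    k,l,s,c=cv2.connectedComponentsWithStats(m)
    for i in range(1,k):
        if s[i,4]>area: print(s[i],c[i].round(1), ray(f,*c[i],z))
E
python3 - <<'E'
from h import *
for n in("scene","top"):
    f=grab(n); cv2.imwrite(f"pics/{n}0.png",f["image"]); print(n,f["eye"],f["R"].round(3).tolist(),f["mtx"][0])
    reds(f)
s=manip.state();print(s)
E
```

```text
scene [1.39144157 0.51394489 1.22315441] [[-0.461, 0.677, -0.574], [0.887, 0.357, -0.291], [0.008, -0.643, -0.766]] [486.76693573   0.         318.90791999]
[333 183  15  21 126] [341.8 192.8] [0.4527 0.117  0.092 ]
[366 192  16  21 124] [374.8 201.6] [0.4381 0.2229 0.092 ]
[328 239  13  17  88] [334.7 246.9] [0.6488 0.1892 0.092 ]
top [0.2250644  0.09396047 1.7097051 ] [[0.019, -0.98, 0.199], [-1.0, -0.02, -0.002], [0.006, -0.199, -0.98]] [427.28485798   0.         318.12492822]
[291 172  10  11  39] [295.3 177.1] [0.6342 0.1816 0.092 ]
[312 232  13  14  80] [317.9 238.8] [0.395  0.0885 0.092 ]
[283 235  13  14  76] [289.1 241.5] [0.3827 0.1975 0.092 ]
[551 273  21  29 305] [560.4 286.9] [ 0.2342 -0.8163  0.092 ]
[510 277  13   7  57] [516.2 279.7] [ 0.257  -0.6536  0.092 ]
[320 281  32  45 793] [335.5 303.1] [0.1597 0.0192 0.092 ]
[310 287   7  16  45] [313.6 293.3] [0.1933 0.1007 0.092 ]
[316 307   6   9  30] [318.3 311.3] [0.1291 0.0819 0.092 ]
[523 313  14   7  55] [529.2 316.1] [ 0.1269 -0.6918  0.092 ]
[321 323   9  21  58] [325.2 333. ] [0.0534 0.0554 0.092 ]
[333 325  32  60 949] [349.3 353.7] [-0.0163 -0.0322  0.092 ]
[312 331  13  39 225] [317. 349.] [-0.0027  0.0844  0.092 ]
{'time': 0.15, 'joint_pos': array([-1.30303964e+00,  5.32311478e-02,  1.61396026e+00, -2.44147362e-06,
        1.47599025e+00, -1.18990102e-01]), 'joint_vel': array([-0.00164364, -0.0027144 , -0.00284602, -0.00134165, -0.00058529,
        0.0014559 ]), 'joint_efforts': array([-1.28382462e-04, -3.94243526e+01, -3.70722306e+01, -6.59643229e-05,
        4.70805346e-03, -2.64447340e-05]), 'tool_pos': array([ 0.23562056, -0.57839525,  0.24434029]), 'tool_rot': array([-7.92216846e-04,  9.81361221e-01,  1.92170554e-01, -6.02551494e-05]), 'contact_force': array([-1.10501911, -0.51597538,  0.0277424 ]), 'ft_torque': array([-0.03075624, -0.06431225, -0.02114524]), 'grasp_force': 0.0, 'gripper_width': 1.0020815923595405}
```

View pics/top0.png

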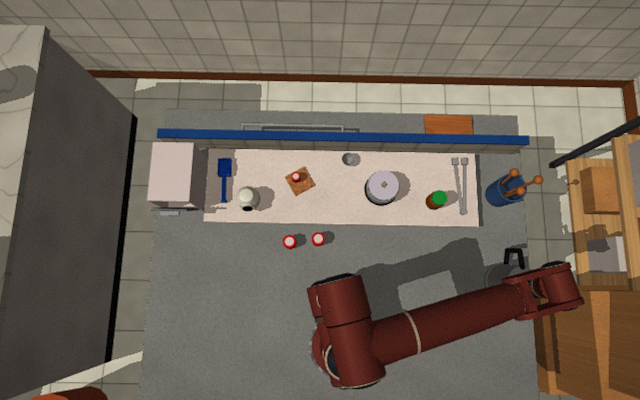

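Top view: the knob on the coaster is at (295,177), and the two larger knobs are on the worktop at (318,239) and (289,241). The dabba is at (382,187), the jar at (437,200), the salt pig at (248,198) and the katori at (350,158).

Candidates in the scene view: (342,193) and (375,202) are larger and stand on the worktop. (335,247) is the smallest and stands on the coaster, so I choose that one. A close crop comes next.

```bash
python3 - <<'E'
from h import *
s=cv2.imread("pics/scene0.png");t=cv2.imread("pics/top0.png")
c=lambda im,u,v:cv2.resize(im[v-25:v+25,u-25:u+25],(300,300),interpolation=cv2.INTER_NEAREST)
# each crop origin = centre-25, scale 6
cv2.imwrite("pics/crop.png",np.vstack([np.hstack([c(s,335,247),c(s,242,190)]),np.hstack([c(t,295,177),c(t,382,187)])]))
for n,im,(u,v) in(("scene",s,(335,243)),("top",t,(295,177))):
    f=grab(n); p=im[v-9:v+10,u-9:u+10].astype(int); w=(p.min(2)>110)
    print(n); 
    for r in range(19): print(r+v-9,' '.join('%3d'%x for x in p.min(2)[r]))
E
```

```text
scene
234 113 110 113 111 104 100 102 101 103 103 102  97  92  90  91  92  92  92 115
235  68  69  68  69  61  56  57  56  59  62  62  56  53  52  51  51  48  51  85
236  45  45  43  42  39  39  38  35  39  41  41  38  40  42  39  39  37  40  74
237  42  43  42  43  41  40  37  38  39  40  40  38  40  38  39  38  39  41  73
238  39  40  40  39  42  39  39  39  41  43  43  44  41  39  38  37  37  39  65
239  40  40  37  37  35  30  30  29  28  28  32  38  42  42  40  40  40  42  58
240  42  42  37  31  27  34  54  61  62  51  39  28  37  43  42  43  43  42  56
241  44  42  35  27  52  93 114 119 119 116  98  57  28  36  42  41  42  41  50
242  47  43  27  36  91 129 137 138 139 136 130  94  45  26  36  38  39  41  46
243  46  36  23  38 105 135 140 140 139 140 139 123  74  25  29  39  41  41  44
244  43  31  20  42 106 137 140 139 139 140 138 121  72  20  28  37  42  43  47
245  31  19  13  29  81 122 138 139 141 140 135 106  53  18  25  35  39  42  46
246  23  15  10  10  41  86 119 132 135 132 112  68  30  11  26  35  35  40  42
247  21  15   5   6  13  39  66  79  80  76  57  27  1
[... 1249 characters left out ...]
  58  36  26  85 140 162 157 114  53   1  17  36  32  35  35
179  79  56  64  59  54  39  13  22  53  81  80  39   5   6  18  31  32  32  35
180 137  56  60  55  52  47  27   2   7  10   0   5   0  14  29  28  26  41  50
181 156  74  49  52  56  55  38  19   0   4   0   0   8  17  33  42  43  55  68
182 167 136  72  50  45  49  49  49  37  20  30  38  47  46  54  53  51  60  67
183 176 152  75  49  48  45  49  55  53  42  50  57  56  50  59  59  53  56  62
184 174 166 133  80  37  46  49  48  56  50  48  56  56  51  62  58  60  56  53
185 171 175 174 132  38  48  46  46  49  55  51  55  57  56  54  53  54  50  56
186 172 174 177 153  81  53  57  50  51  49  51  54  56  53  52  53  47  44  48
```

View pics/crop.png

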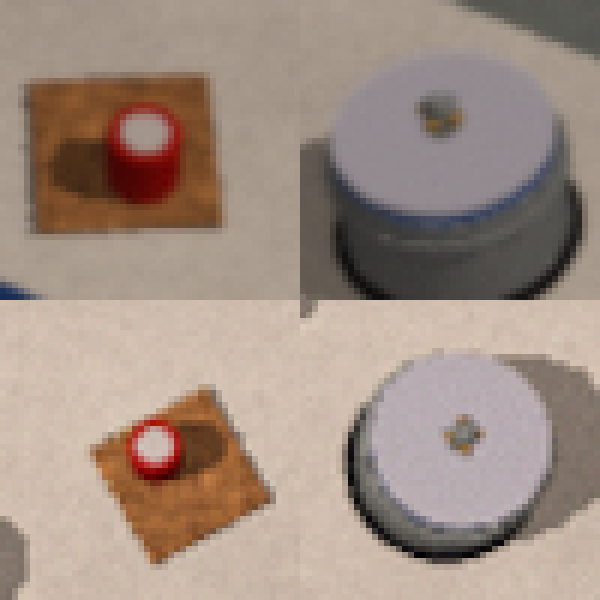

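The crop shows the red knob with its white dot on the coaster. The clear lid is lavender, and its stud (grey, with brass balls) is at about (240,183) in scene and (384,184) in top.

```bash
cat >> h.py <<'E'
def tri(fs,uvs):
    A=[];b=[]
    for f,(u,v) in zip(fs,uvs):
        d=f["R"]@np.linalg.inv(f["mtx"])@np.array([u,v,1.]);d/=np.linalg.norm(d);P=np.eye(3)-np.outer(d,d)
        A.append(P);b.append(P@f["eye"])
    return np.linalg.lstsq(np.vstack(A),np.hstack(b),rcond=None)[0].round(4)
def dot(f,u,v,r=9):  # white dot centroid near pixel
    u,v=int(u),int(v);p=f["image"][v-r:v+r+1,u-r:u+r+1].astype(float)
    m=(p.min(2)>75)&(p.max(2)-p.min(2)<60)
    k,l,s,c=cv2.connectedComponentsWithStats(m.astype(np.uint8),connectivity=4);i=l[r,r];
    w=np.where(l==i,p.min(2)-60,0); y,x=np.mgrid[-r:r+1,-r:r+1]
    return np.array([u+(w*x).sum()/w.sum(),v+(w*y).sum()/w.sum()]),int((l==i).sum())
def lid(f,u,v,r=28):
    p=f["image"][v-r:v+r+1,u-r:u+r+1].astype(int); m=((p[...,0]-p[...,1]>4)&(p.min(2)>90)).astype(np.uint8)
    cs,_=cv2.findContours(m,cv2.RETR_EXTERNAL,cv2.CHAIN_APPROX_NONE);c=max(cs,key=cv2.contourArea)
    e=cv2.fitEllipse(cv2.convexHull(c));return np.array(e[0])+[u-r,v-r],e[1]
E
python3 - <<'E'
from h import *
F=[grab("scene"),grab("top")]
d=[dot(F[0],333,243),dot(F[1],295,176)];print(d,tri(F,[x[0] for x in d]),[ray(f,*x[0],.092) for f,x in zip(F,d)])
l=[lid(F[0],241,190),lid(F[1],383,187)];print(l,tri(F,[x[0] for x in l]),[ray(f,*x[0],.13) for f,x in zip(F,l)])
q=ray(F[1],384.2,184.3,.142);print(q,ray(F[0],240,183.5,.142))
E
```

```text
[(array([333.64625132, 243.54311862]), 43), (array([295.22278665, 175.69339623]), 25)] [0.6398 0.1816 0.0924] [array([0.6396, 0.1812, 0.092 ]), array([0.6397, 0.182 , 0.092 ])]
[(array([240.46166801, 188.00470924]), (25.04621124267578, 36.61886978149414)), (array([382.91233444, 185.5640583 ]), (28.36882781982422, 29.450679779052734))] [ 0.6016 -0.1568  0.1179] [array([ 0.6104, -0.1503,  0.13  ]), array([ 0.5983, -0.1541,  0.13  ])]
[ 0.6005 -0.1572  0.142 ] [ 0.6041 -0.1544  0.142 ]
```

The knob's top centre triangulates to (0.640, 0.1815, 0.092), which matches the expected 92 mm. The stud is at about (0.602,-0.156). I'm setting out: turn the tool square first, then travel.

Emit:
{"op": "servo_tool", "data": {"moves": [[[0,0,0,0,0,7.4,85],[0,0,0,0,0,7.4,85],[0,0,0,0,0,7.4,85],[24,-45,0,0,0,0,85],[24,-45,0,0,0,0,85],[24,-45,0,0,0,0,85],[24,-45,0,0,0,0,85],[24,-45,0,0,0,0,85],[24,-45,0,0,0,0,80],[24,-45,0,0,0,0,75],[24,-45,0,0,0,0,70],[24,-45,0,0,0,0,70]]]}}

```text
time: 1.85
tool_pos: [0.4526, -0.1724, 0.2456]
tool_rot: [0.0, 1.0, -0.0, 0.0]
contact_force: [2.1, 0.5, -0.9]
gripper_width: 0.817
grasp_force: 0.0
```

Emit:
{"op": "servo_tool", "data": {"moves": [[[24,-45,0,0,0,0,70],[24,-45,0,0,0,0,70],[24,-45,0,0,0,0,70],[24,-45,0,0,0,0,70],[24,-45,0,0,0,0,70],[24,-45,0,0,0,0,70],[24,-45,0,0,0,0,70],[0,0,0,0,0,0,70]]]}}

```text
time: 2.85
tool_pos: [0.6209, 0.1437, 0.2447]
tool_rot: [-0.0, 1.0, 0.002, -0.0]
contact_force: [0.2, -0.6, 0.1]
gripper_width: 0.82
grasp_force: 0.0
```

```bash
python3 - <<'E'
from h import *
print(manip.tcp_to_tips)
F=[grab("scene"),grab("top")]
s=manip.state();print(s["time"],s["tool_pos"],R.from_quat(s["tool_rot"],scalar_first=True).as_matrix().round(4).tolist(),s["gripper_width"])
c=lambda f,u,v:cv2.resize(f["image"][v-25:v+25,u-25:u+25],(400,400),interpolation=cv2.INTER_CUBIC)
cv2.imwrite("pics/stud.png",np.hstack([c(F[0],240,188),c(F[1],384,186)]))
E
```

```text
0.014
2.95 [0.62009729 0.14113138 0.24492553] [[1.0, 0.0002, -0.0008], [0.0002, -1.0, -0.0005], [-0.0008, 0.0005, -1.0]] 0.8220619793541162
```

View pics/stud.png

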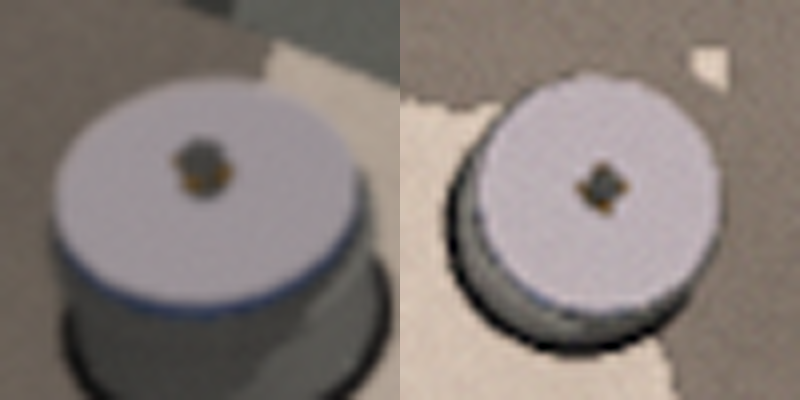

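The crop shows the stud at about (239.8,183.6) in scene and (383.7,183.9) in top, and nothing blocks the lid. Moving over the knob and working out the stud position.

Emit:
{"op": "servo_tool", "data": {"moves": [[[10,-20,0,0,0,0,70],[10,-20,0,0,0,0,70],[0,0,30,0,0,0,70],[0,0,30,0,0,0,70],[0,0,30,0,0,0,70],[0,0,0,0,0,0,70],[0,0,0,0,0,0,70]]]}}

```text
time: 3.82
tool_pos: [0.6412, 0.1814, 0.1567]
tool_rot: [-0.0, 1.0, -0.0, 0.001]
contact_force: [-0.4, -0.7, 0.0]
gripper_width: 0.822
grasp_force: 0.0
```

```bash
python3 - <<'E'
from h import *
F=[grab("scene"),grab("top")]
print(ray(F[0],239.8,183.6,.1405),ray(F[1],383.7,183.9,.145),ray(F[0],240.3,186.1,.13),ray(F[1],383.3,184.6,.13))
uv=[]
for f,(u,v) in zip(F,((240,183),(384,184))):
    p=f["image"][v-7:v+8,u-7:u+8].astype(float).min(2); w=np.clip(np.median(p)-15-p,0,None); y,x=np.mgrid[-7:8,-7:8]
    uv.append((u+(w*x).sum()/w.sum(),v+(w*y).sum()/w.sum()))
print(uv,tri(F,uv),ray(F[0],*uv[0],.141),ray(F[1],*uv[1],.143))
print(proj(F[0],[.602,-.1555,.151]),proj(F[0],[.602,-.1555,.13]),proj(F[1],[.602,-.1555,.151]))
s=manip.state();print(s["time"],s["tool_pos"],s["contact_force"])
E
```

```text
[ 0.6037 -0.1557  0.1405] [ 0.6013 -0.1548  0.145 ] [ 0.6041 -0.1551  0.13  ] [ 0.6021 -0.1557  0.13  ]
[(np.float64(240.0354314297624), np.float64(184.13005418924553)), (np.float64(383.6372657111356), np.float64(184.30319735391402))] [ 0.6019 -0.1562  0.1361] [ 0.6056 -0.1535  0.141 ] [ 0.6002 -0.1549  0.143 ]
[239.8 180.9] [240.6 185.6] [384.1 183.3]
3.925 [0.64158259 0.18130341 0.15772628] [1.42179744 1.11482477 0.21046076]
```

The stud is at about (0.602,-0.1552). The TCP is over the knob, so I descend and close.

Emit:
{"op": "servo_tool", "data": {"moves": [[[-1,0,20,0,0,0,70],[0,0,20,0,0,0,70],[0,0,20,0,0,0,70],[0,0,10,0,0,0,70],[0,0,9,0,0,0,70],[0,0,0,0,0,0,55],[0,0,0,0,0,0,40],[0,0,0,0,0,0,25],[0,0,0,0,0,0,25],[0,0,0,0,0,0,25],[0,0,0,0,0,0,25]]]}}

```text
time: 5.3
tool_pos: [0.6401, 0.1811, 0.0775]
tool_rot: [-0.0, 1.0, -0.0, 0.001]
contact_force: [-0.2, -0.7, 5.7]
gripper_width: 0.405
grasp_force: 60.2
```

Gripped. Lifting, then checking the knob in hand.

Emit:
{"op": "servo_tool", "data": {"moves": [[[0,0,-15,0,0,0,25],[0,0,-30,0,0,0,25],[0,0,-40,0,0,0,25],[0,0,-40,0,0,0,25],[-4,35,0,0,0,0,25],[-4,38,0,0,0,0,25],[-4,38,0,0,0,0,25],[-4,38,0,0,0,0,25],[-4,38,0,0,0,0,25],[-4,38,0,0,0,0,25],[-4,38,0,0,0,0,25],[-4,38,0,0,0,0,25]]]}}

```text
time: 6.8
tool_pos: [0.6064, -0.1211, 0.2014]
tool_rot: [-0.0, 1.0, -0.0, -0.0]
contact_force: [0.5, -0.9, -0.7]
gripper_width: 0.404
grasp_force: 59.8
```

Emit:
{"op": "servo_tool", "data": {"moves": [[[-4,25,0,0,0,0,25],[-2,10,0,0,0,0,25],[0,0,0,0,0,0,25],[0,0,0,0,0,0,25]]]}}

```text
time: 7.3
tool_pos: [0.6011, -0.1541, 0.2013]
tool_rot: [-0.0, 1.0, 0.0, -0.0]
contact_force: [-0.4, -0.7, 0.9]
gripper_width: 0.405
grasp_force: 59.8
```

```bash
python3 - <<'E'
from h import *
F=[grab("scene"),grab("top")]
s=manip.state();p=s["tool_pos"];print(s["time"],p,s["contact_force"],s["gripper_width"],s["grasp_force"])
k=p-[0,0,.0215]
print([proj(f,k).tolist() for f in F],[proj(f,k+[0,0,.036]).tolist() for f in F])
c=lambda f,u,v:cv2.resize(f["image"][v-30:v+30,u-30:u+30],(400,400),interpolation=cv2.INTER_CUBIC)
cv2.imwrite("pics/hold.png",np.hstack([c(F[0],240,178),c(F[1],384,182)]))
E
```

```text
7.4 [ 0.60119301 -0.15404582  0.20129637] [-0.79736893  0.4745202  -0.72254769] 0.40846240367044984 59.803298357874155
[[239.2, 174.2], [385.0, 181.7]] [[237.7, 165.6], [386.6, 179.4]]
```

View pics/hold.png

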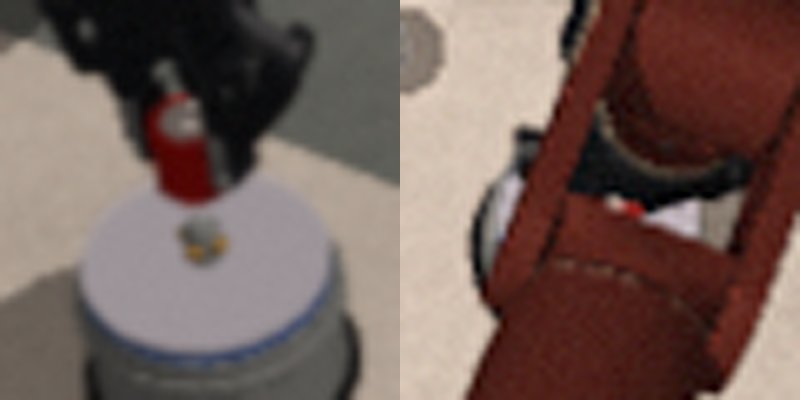

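The hold view shows the knob upright in the pads (scene crop about (190,150)), right above the stud (about (203,240)). I shift about 1 mm and lower it gently.

Emit:
{"op": "servo_tool", "data": {"moves": [[[1,1,10,0,0,0,25],[0,0,10,0,0,0,25],[0,0,5,0,0,0,25],[0,0,3,0,0,0,25],[0,0,2,0,0,0,25],[0,0,0,0,0,0,25],[0,0,0,0,0,0,25]]]}}

```text
time: 8.28
tool_pos: [0.6022, -0.1562, 0.1717]
tool_rot: [0.0, 1.0, -0.0, 0.0]
contact_force: [0.2, 0.1, 0.6]
gripper_width: 0.411
grasp_force: 59.8
```

Emit:
{"op": "servo_tool", "data": {"moves": [[[0,0,1.5,0,0,0,25],[0,0,1.5,0,0,0,25],[0,0,0,0,0,0,25],[0,0,0,0,0,0,25]]]}}

```text
time: 8.78
tool_pos: [0.602, -0.156, 0.1683]
tool_rot: [-0.0, 1.0, -0.0, -0.0]
contact_force: [-0.2, -0.4, 0.5]
gripper_width: 0.409
grasp_force: 59.8
```

Emit:
{"op": "servo_tool", "data": {"moves": [[[0,0,1,0,0,0,25],[0,0,1,0,0,0,25],[0,0,0,0,0,0,25],[0,0,0,0,0,0,25]]]}}

```text
time: 9.28
tool_pos: [0.602, -0.1561, 0.1663]
tool_rot: [-0.0, 1.0, -0.0, -0.0]
contact_force: [0.6, -0.7, 0.2]
gripper_width: 0.402
grasp_force: 59.8
```

Emit:
{"op": "servo_tool", "data": {"moves": [[[0,0,1,0,0,0,25],[0,0,0,0,0,0,25],[0,0,0,0,0,0,25]]]}}

```text
time: 9.65
tool_pos: [0.602, -0.1561, 0.1653]
tool_rot: [0.0, 1.0, -0.0, -0.0]
contact_force: [-0.2, -0.5, 0.3]
gripper_width: 0.408
grasp_force: 59.8
```

Emit:
{"op": "servo_tool", "data": {"moves": [[[0,0,1,0,0,0,25],[0,0,0,0,0,0,25],[0,0,0,0,0,0,25]]]}}

```text
time: 10.02
tool_pos: [0.6021, -0.156, 0.1643]
tool_rot: [-0.0, 1.0, -0.0, 0.0]
contact_force: [-0.3, 0.8, 0.3]
gripper_width: 0.404
grasp_force: 59.8
```

Emit:
{"op": "servo_tool", "data": {"moves": [[[0,0,1,0,0,0,25],[0,0,0,0,0,0,25],[0,0,0,0,0,0,25]]]}}

```text
time: 10.4
tool_pos: [0.6022, -0.1561, 0.1637]
tool_rot: [0.0, 1.0, -0.0, 0.0]
contact_force: [-0.5, 0.9, 2.1]
gripper_width: 0.403
grasp_force: 60.0
```

Contact felt at 2 N, right at the predicted height. Pausing there.

Emit:
{"op": "servo_tool", "data": {"moves": [[[0,0,0.5,0,0,0,25],[0,0,0,0,0,0,25],[0,0,0,0,0,0,25],[0,0,0,0,0,0,25],[0,0,0,0,0,0,25],[0,0,0,0,0,0,25]]]}}

```text
time: 11.15
tool_pos: [0.6022, -0.1561, 0.163]
tool_rot: [0.0, 1.0, -0.0, 0.0]
contact_force: [0.5, 0.5, 4.3]
gripper_width: 0.406
grasp_force: 60.1
```

Emit:
{"op": "servo_tool", "data": {"moves": [[[0,0,1,0,0,0,25],[0,0,1,0,0,0,25],[0,0,0,0,0,0,25],[0,0,0,0,0,0,25]]]}}

```text
time: 11.65
tool_pos: [0.6023, -0.1561, 0.1614]
tool_rot: [0.0, 1.0, -0.0, 0.0]
contact_force: [-1.1, 0.4, 6.3]
gripper_width: 0.407
grasp_force: 60.4
```

Emit:
{"op": "servo_tool", "data": {"moves": [[[0,0,1,0,0,0,25],[0,0,1,0,0,0,25],[0,0,0,0,0,0,25],[0,0,0,0,0,0,25]]]}}

```text
time: 12.15
tool_pos: [0.6024, -0.1562, 0.16]
tool_rot: [0.0, 1.0, -0.0, 0.001]
contact_force: [-0.6, 1.0, 7.7]
gripper_width: 0.406
grasp_force: 60.6
```

Emit:
{"op": "servo_tool", "data": {"moves": [[[0,0,1,0,0,0,25],[0,0,1,0,0,0,25],[0,0,0,0,0,0,25],[0,0,0,0,0,0,25]]]}}

```text
time: 12.65
tool_pos: [0.6026, -0.1562, 0.1587]
tool_rot: [0.0, 1.0, -0.0, 0.001]
contact_force: [-2.1, 1.8, 10.5]
gripper_width: 0.402
grasp_force: 60.9
```

Emit:
{"op": "servo_tool", "data": {"moves": [[[0,0,1,0,0,0,25],[0,0,1,0,0,0,25],[0,0,0,0,0,0,25],[0,0,0,0,0,0,25]]]}}

```text
time: 13.15
tool_pos: [0.6023, -0.1561, 0.1559]
tool_rot: [0.0, 1.0, -0.0, 0.0]
contact_force: [-0.3, 0.7, 5.7]
gripper_width: 0.405
grasp_force: 60.5
```

The force dropped from 10.5 to 5.7 N, so it is clicking. Pushing on in small steps.

Emit:
{"op": "servo_tool", "data": {"moves": [[[0,0,1,0,0,0,25],[0,0,1,0,0,0,25],[0,0,0,0,0,0,25],[0,0,0,0,0,0,25]]]}}

```text
time: 13.65
tool_pos: [0.6015, -0.1559, 0.1518]
tool_rot: [-0.0, 1.0, -0.0, -0.001]
contact_force: [-0.3, -0.2, -2.0]
gripper_width: 0.409
grasp_force: 60.1
```

Emit:
{"op": "servo_tool", "data": {"moves": [[[0,0,1,0,0,0,25],[0,0,1,0,0,0,25],[0,0,0,0,0,0,25],[0,0,0,0,0,0,25]]]}}

```text
time: 14.15
tool_pos: [0.6022, -0.1561, 0.1513]
tool_rot: [0.0, 1.0, -0.0, 0.0]
contact_force: [-2.6, 0.5, 2.7]
gripper_width: 0.401
grasp_force: 60.3
```

Emit:
{"op": "servo_tool", "data": {"moves": [[[0,0,1,0,0,0,25],[0,0,1,0,0,0,25],[0,0,0,0,0,0,25],[0,0,0,0,0,0,25]]]}}

```text
time: 14.65
tool_pos: [0.6022, -0.1561, 0.1496]
tool_rot: [0.0, 1.0, -0.0, 0.0]
contact_force: [-4.8, 0.9, 5.9]
gripper_width: 0.404
grasp_force: 60.7
```

It clicked (-2 N) and is now seated on the lid. I press further to sink the lid, easing the small sideways load.

Emit:
{"op": "servo_tool", "data": {"moves": [[[-0.5,0,1,0,0,0,25],[0,0,1,0,0,0,25],[0,0,0,0,0,0,25],[0,0,0,0,0,0,25],[0,0,0,0,0,0,25]]]}}

```text
time: 15.28
tool_pos: [0.6022, -0.1561, 0.1485]
tool_rot: [0.0, 1.0, -0.0, 0.001]
contact_force: [-3.8, 2.2, 7.6]
gripper_width: 0.403
grasp_force: 60.9
```

Emit:
{"op": "servo_tool", "data": {"moves": [[[-0.5,0,1,0,0,0,25],[0,0,0.5,0,0,0,25],[0,0,0,0,0,0,25],[0,0,0,0,0,0,25],[0,0,0,0,0,0,25],[0,0,0,0,0,0,25]]]}}

```text
time: 16.02
tool_pos: [0.6022, -0.1561, 0.1477]
tool_rot: [0.0, 1.0, -0.0, 0.002]
contact_force: [-3.1, 1.3, 9.5]
gripper_width: 0.407
grasp_force: 61.1
```

```bash
python3 - <<'E'
from h import *
f=grab("scene");s=manip.state();p=s["tool_pos"];print(s["time"],p,s["contact_force"],s["ft_torque"],s["gripper_width"],s["grasp_force"],abs(s["joint_vel"]).max())
cv2.imwrite("pics/end.png",cv2.resize(f["image"][130:230,180:300],(720,600),interpolation=cv2.INTER_CUBIC))
E
```

```text
16.075 [ 0.60217373 -0.15613567  0.14767657] [-2.59080095  2.47051116  9.72420797] [ 0.37299929  0.56324921 -0.01356818] 0.40366370027452386 61.10302933026105 0.00203990956879364
```

View pics/end.png

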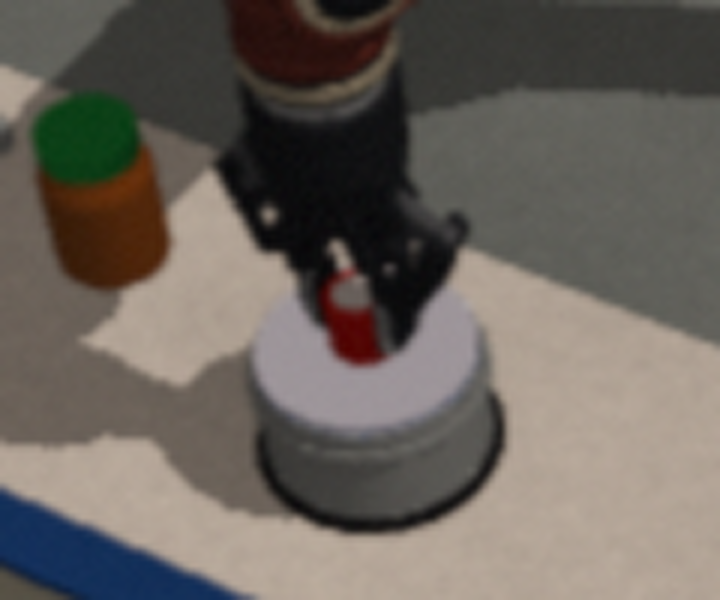

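The picture shows the knob upright and flush on the sunken lid (crop about (355,340)), with the jar untouched. The travel past the balls is about 13 mm and the push about 9.7 N, so the lid is sunk about 3.4 mm. Handing in.

```bash
python3 -c "
from plant import manip
print(manip.job_done())"
```

```text
the job is handed in; nothing more can be done
None
```

I handed the job in with the knob clicked on and still held, pressed down at about 9.7 N. By my estimate it is fully home and the lid is sunk about 3.4 mm; no verdict came back.

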